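# Set up the roundel scoring jig

### The arm

A 6-joint arm with a two-finger parallel gripper is mounted at the origin on a cart in front of the work surface, level with it; the furniture and walls round the work are solid. World frame = base frame: x ahead of the robot, y to its left, z up, the work surface at z = 0. Lengths are in m, angles in rad, forces in N, time in s.
With the tool pointing down it reaches from about 0.4 to 0.825 m from the base axis. Payload 7 kg.
Tool frame: the origin (TCP) lies at the very end of the fingers, on their centre line; the grasp point (between the pads) lies arm.hold_point_z behind it (arm.hold_point_z is the distance from the TCP to the grasp point, in m); z points along the fingers, y is the line along which they close (so a half turn about z gives the same grasp; the last joint's range is limited). The gripper opens to 88 mm and grips with 3 to 60 N. Pads are 19 mm wide; open, the fingers measure 130 mm over their backs; the gripper's body (78 mm by 193 mm) begins 47 mm behind the grasp point.
Start: joints at [-0.832, 0.359, 0.012, 0, -1.224, -0.288], TCP at [0.294, -0.608, 0.227] pointing down, gripper open.
Joint ranges: [-3.07, 3.07], [-1.43, 2.12], [-1.02, 1.25], [-3.03, 1.67], [-3.05, -0], [-3.03, 3.03]. Speed limits (rad/s): [2.39, 2.39, 3.01, 3.14, 3.14, 3.14].

### API

Orientations are given as [roll, pitch, yaw] about the fixed x, y, z axes, in that order (R = Rz(yaw) Ry(pitch) Rx(roll)).
In Python, from station import arm gives the robot as it stands.
- The arm moves only by the tool nudge_tcp, called after ">>>" by a JSON object that holds its "method" and its "body". Schema: {"type":"object","properties":{"steps":{"type":"array","items":{"type":"array","prefixItems":[{"type":"number"},{"type":"array","items":{"type":"number"},"minItems":3,"maxItems":3},{"type":"number"}],"minItems":3,"maxItems":3},"minItems":1,"maxItems":20},"grip_force":{"type":"number"},"only":{"type":"string"},"quiet":{"type":"boolean"},"lines":{"type":"string"}},"required":["steps"],"additionalProperties":false}. steps is a list of rows, 1 to 20 of them, each written [opening, [dx, dy, dz], turn]: the finger opening in m, then dx, dy, dz in fractions of the full range, 1 being 50 cm, then a turn about the tool's z in shares of pi rad (1.0 is pi rad); each row is the pose to reach, as a shift and turn from the pose commanded when the call began, along the tool's axes at that moment; what a row does not reach only later rows make up. A row lasts 1/12 s, in which the tool goes at most 0.0417 m and 0.125 rad, less where a joint would pass 70% of its speed; a pose out of reach is approached as far as the arm can. The fingers move at their own pace and stop on an object; grip_force is the grip in N (left out, the last holds). Time passes only in rows, so rows that do not move let the fingers close. The tool returns the time, the measured TCP pose, the force, the opening and the grip force at its end. only (a regular expression) keeps the lines of the reply that match it, lines (a string "A,B") keeps lines A to B, and quiet returns only ok. Shift and turn numbers lie between -1 and 1, and a call with a number outside is refused. Input that does not fit is refused with a message, and nothing moves.
- arm.get_state(): the state, without advancing time (a new reading comes with each control period).
- arm.grab_frame(name): name is "scene" or "top" or "wrist"; returns the picture (400x640x3 uint8, red, green, blue); there is no depth.
- arm.camera_params(name): a dict with "fx", "fy", "cx", "cy" (pixels), "T" (4x4, takes a point from camera to world coordinates); the wrist camera has in their place "hand_eye" (4x4, takes a point from camera to tool coordinates, whose origin is the TCP and whose axes are the flange's). Camera axes: x right, y down, z forward; pixel columns grow to the right and rows downward; lengths in m; the calibration is good to about 2 mm. A picture is of the moment at which its call begins: read the wrist's pose just before it. camera_params takes no time and is no camera call.
- arm.job_done(): hands the job in; it is judged then, once.
The state is a dict: "t": time; "q": joint angles; "qd": joint speeds; "joint_efforts": joint torques, N m; "eef_pos": TCP position; "ee_rot": TCP orientation; "force": force on the tool from outside, world axes, zero at the start; "moment": the same for the moment, N m; "width": finger opening in m; "gripper_force": force on a finger pad.
Only numpy, scipy, OpenCV 4.12 (cv2) and the standard library are available. Lean on these libraries where they do the work, as an engineer would, in place of code of your own. Each camera call takes 0.05 s, during which the arm holds its last target. There are 200 camera calls.

### The job

Set up the scoring jig for the next cut: slide the blue glass roundel flat along the board, between the two frit jars, until it is fully home against all three black pins. Then push the red-handled index arm round until its pointer stands at the middle of the orange tab on the scale. Leave the jars and the tab where they are.

Things in the scene. Friction and masses are not known exactly. Their poses are not given: they have to be found in the camera images.
- jig: Plywood jig board fixed to the worktop, 260 x 420 x 12 mm; top face 12 mm above the worktop. Its frame: z up, x across the short side, y along the long side; the board spans x -130..130 mm and y -250..170 mm about the origin (origin on the underside). The nest lies toward +y; the roundel starts toward -y.
- nest (a point): On the board's top face, the point where the roundel's centre lies when it touches all three pins (board frame x 0, y 80 mm). Three fixed black pins, 12 mm diameter, 24 mm high, have their axes 56 mm from this point, in directions 35, 90 and 145 degrees from the board's +x toward +y; the nest is open toward -y.
- roundel: Loose blue glass disc with coloured dots, 100 mm diameter, 18 mm thick, 0.2 to 0.42 kg, lying flat on the board's top (too wide to grip across). Origin at the centre of its underside. It slides with ordinary friction, starting 210 to 250 mm from the nest toward the board's -y and up to 45 mm to either side.
- pivot (a point): On the index arm's upright hinge axis, on the board's top face (board frame x 105, y 80 mm). A 22 mm post stands there, 45 mm high with its cap.
- index_arm (a joint): Angle of the index arm about its pivot, rad, -0.5 to 1.25. At 0 it points from the pivot along the board's -x, over the nest; growing values swing its tip toward the board's +y: its direction in board x, y is (-cos a, sin a). Friction 0.25 N m: it stays where left. Starts at 0.62 to 0.92.
- handle (a point): Mid-height of the arm's upright red round handle, 20 mm diameter, 190 mm from the pivot axis; it stands 35 to 80 mm above the board's top, this point 58 mm above it.
- pointer (a point): Tip of the small red pointer at the arm's end, 210 mm from the pivot axis, 32 mm above the board's top. The arm is an aluminium bar 24 mm wide, 30 to 36 mm above the board's top; a black block on it 105 mm from the pivot spans heights 24 to 53 mm. It clears the seated roundel and the pins.
- mark (a point): White centre line of the orange tab (14 x 16 x 18 mm high, 16 mm wide along the scale) on the board, this point 210 mm from the pivot axis, 18 mm above the board's top. The tab is clamped at an angle of -0.25 to 0.25 rad on the arm's scale (same zero and sense); the handle and pointer pass above and inside it.
- jar_pink: Loose small jar of pink frit, black lid, 37 mm diameter, 48 mm high, standing on the board at one side of the roundel's way; origin at the centre of its underside. The two jars on the board stand one to each side, about 85 mm either side of the nest's centre line and about 130 mm before the nest.
- jar_blue: The like jar of blue frit, white lid, on the other side of the way. Same size and origin.
- jar_cream: Loose jar of cream frit, black lid, 37 mm diameter, 48 mm high, on the worktop just off the board's (-x, +y) corner, outside the handle's arc; origin at the centre of its underside.

How it is judged:
By the outcome, as a careful person would: the job done as asked, in the order asked, and still so for the second after the job is handed in, with the robot touching nothing.
It also fails if it takes over 64 s, if anything falls off the work surface, if the arm or the gripper's body presses on something with over 40 N, if the wrist force passes 120 N, or if a joint passes its speed limit or range.

## Working session

There is one attempt and no reset: what is moved stays moved. The work goes in short steps, Python scripts to look and compute and a tool call to move; the robot and the scene stay as the last step left them, time stands still between calls to the robot, and variables do not carry over. Pictures are saved under pics/ and viewed, at most 10 in all, crops included, and the job is handed in when it is done.

```bash
ls; mkdir -p pics
```

Run:
```python
from station import arm
import cv2,numpy as np
s=arm.get_state();print(s['t'],s['eef_pos'],s['ee_rot'],s['width'],arm.hold_point_z)
for n in("top","scene"):
    cv2.imwrite(f"pics/{n}0.png",arm.grab_frame(n)[:,:,::-1]);p=arm.camera_params(n);print(n,p['fx'],p['cx'],p['cy'],np.round(p['T'],3).tolist())
```

```text
pics
station.py
0.0 [ 0.29384972 -0.60714083  0.22564228] [ 3.13995973e+00 -1.55559130e-04 -2.69093731e+00] 0.08779164592257785 0.0188
top 393.54641355730087 321.541283378262 203.42721634480915 [[0.012, -0.986, 0.167, 0.364], [-1.0, -0.013, -0.003, 0.02], [0.005, -0.167, -0.986, 0.924], [0.0, 0.0, 0.0, 1.0]]
scene 416.63666844433715 317.18226298663416 200.5957284853746 [[-0.832, -0.371, 0.411, 0.125], [-0.554, 0.528, -0.644, 0.639], [0.021, -0.764, -0.645, 0.7], [0.0, 0.0, 0.0, 1.0]]
```

View pics/top0.png

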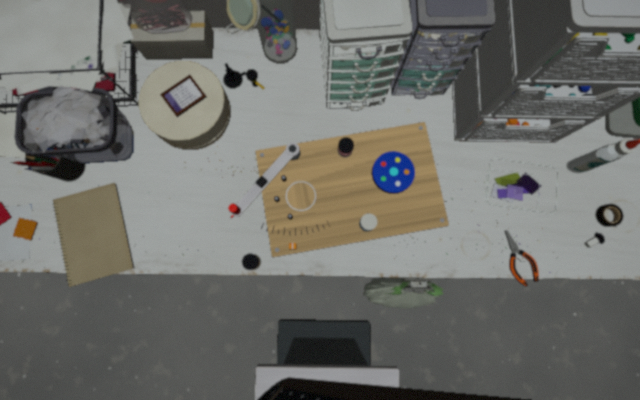

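View pics/scene0.png

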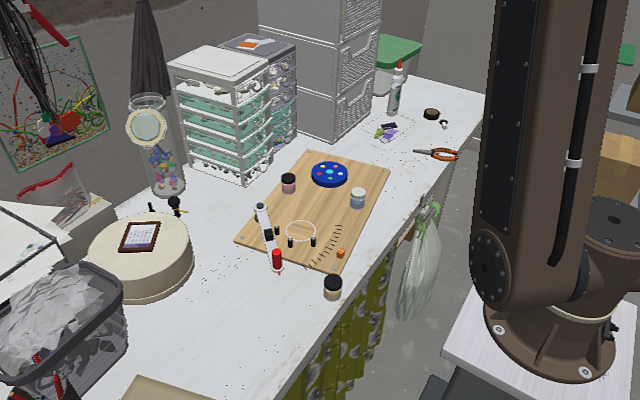

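Run:
```python
import cv2
i=cv2.imread("pics/top0.png")[115:265,225:455]
cv2.imwrite("pics/c0.png",cv2.resize(i,(782,510),interpolation=cv2.INTER_CUBIC))
```

```text
(no output)
```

View pics/c0.png

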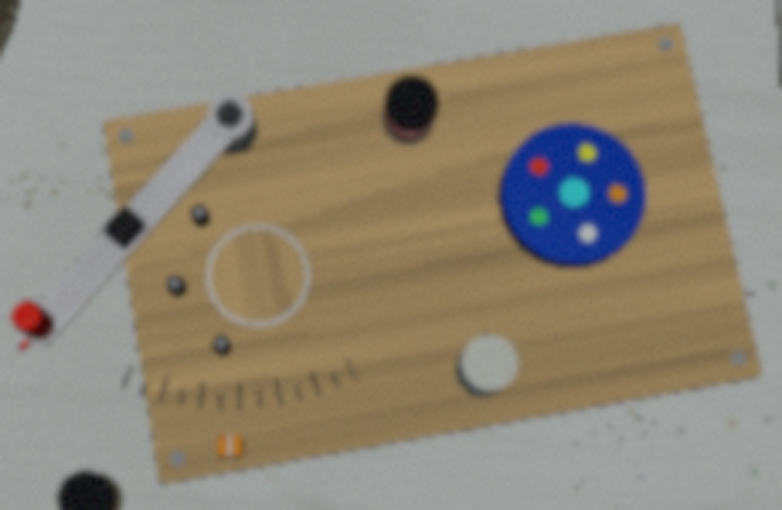

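Create h.py:
```python
from station import arm
import cv2,numpy as np
from scipy.optimize import least_squares
from scipy.spatial.transform import Rotation as R
def ray(px,z,cam="top"):
    p=arm.camera_params(cam);T=np.array(p['T']);d=T[:3,:3]@[(px[0]-p['cx'])/p['fx'],(px[1]-p['cy'])/p['fy'],1];o=T[:3,3]
    return o+d*(z-o[2])/d[2]
def crop(px,x0=225,y0=115,s=3.4): return (x0+(px[0]+.5)/s-.5,y0+(px[1]+.5)/s-.5)
pins=[(56*np.cos(np.radians(a)),80+56*np.sin(np.radians(a))) for a in(35,90,145)]
B=np.array([(130,170),(130,-250),(-130,-250),(-130,170)]+pins+[(105,80)])/1e3
P=[(106,122),(680,25),(760,375),(160,483),(200,213),(176,285),(221,345),(229,113)]
Z=[.012]*4+[.036]*3+[.057]
W=np.array([ray(crop(p),z)[:2] for p,z in zip(P,Z)])
def b2w(b,f): c,s=np.cos(f[2]),np.sin(f[2]);return np.asarray(b)@np.array([[c,s],[-s,c]])+f[:2]
r=least_squares(lambda f:(b2w(B,f)-W).ravel(),[.5,0,0],loss='soft_l1',f_scale=.002)
F=r.x
def w2b(w): c,s=np.cos(F[2]),np.sin(F[2]);return (np.asarray(w)[:2]-F[:2])@np.array([[c,-s],[s,c]])
def state():
    s=arm.get_state();return np.array(s['eef_pos']),R.from_euler('xyz',s['ee_rot']),s
def delta(xyz):  # world target -> tool axes shift
    p,q,s=state();return q.inv().apply(np.asarray(xyz)-p)
```

Run:
```python
from h import *
np.set_printoptions(precision=4,suppress=True)
print("F",F,"res mm",((b2w(B,F)-W)*1e3).round(1).tolist())
for n,p,z in[("roundel",(573,194),.030),("mark",(230,446),.030),("pink",(412,100),.06),("blue",(489,362),.06),("cream",(88,496),.048),("handle",(27,317),.092),("pointer",(24,346),.044)]:
    w=ray(crop(p),z);b=w2b(w);print(n,w,b*1e3,"ang",np.arctan2(b[1]-.08,.105-b[0]),"r",np.hypot(b[1]-.08,.105-b[0]))
p,q,s=state();print(p,q.as_matrix())
```

```text
F [ 0.5499 -0.0117  0.1889] res mm [[1.0, 2.7], [2.2, -1.4], [-1.6, -3.4], [-2.0, 0.3], [-0.0, 0.6], [0.4, 0.7], [0.2, -0.0], [-0.2, -0.2]]
roundel [ 0.5921 -0.1489  0.03  ] [  15.7006 -142.6806] ang -1.18941072131493 r 0.23991877897195157
mark [0.4167 0.0826 0.03  ] [-113.1006  117.6514] ang 0.17094817825832329 r 0.22132669018384687
pink [ 0.648  -0.0361  0.06  ] [ 91.773  -42.4076] ang -1.4631566938907052 r 0.12312016794775896
blue [ 0.4713 -0.0865  0.06  ] [-91.1649 -58.7099] ang -0.6154811126502321 r 0.24025219956668686
cream [0.3822 0.1725 0.048 ] [-130.039   212.3692] ang 0.5129056223839021 r 0.26974975302688203
handle [0.4922 0.2078 0.092 ] [-15.4195 226.426 ] ang 0.8825504733000383 r 0.1895822211913945
pointer [0.4801 0.2197 0.044 ] [-25.0245 240.3247] ang 0.8893793135164321 r 0.20642282525168865
[ 0.2938 -0.6072  0.2257] [[-0.9002 -0.4356 -0.0008]
 [-0.4356  0.9002  0.0013]
 [ 0.0002  0.0015 -1.    ]]
```

Run:
```python
from h import *
np.set_printoptions(precision=4,suppress=True)
for p in[(455,140),(455,75),(475,140),(512,140)]: w=ray(p,0);print(p,w,w2b(w))
d=np.array([-.0157,.2227]);d/=np.hypot(*d);n=np.array([d[1],-d[0]])
rb=np.array([.0157,-.1427])
st=rb-d*.065
print("start b",st,"w",b2w(st,F),"corners",[b2w(st+a*d+b*n,F).round(3).tolist() for a in(-.039,.039) for b in(-.097,.097)])
dw=b2w(d,F)-F[:2];print("push dir w",dw)
p,q,s=state();m=q.as_matrix()
print("tool x now",m[:2,0],"turn wanted tool-x->dw", np.arctan2(dw[1],dw[0])-np.arctan2(m[1,0],m[0,0]), "delta",delta([*b2w(st,F),.12]),"q6",s['q'])
```

```bash
cat > /dev/null; python3 -c "
import cv2
i=cv2.imread('pics/scene0.png')[20:220,240:480];cv2.imwrite('pics/c1.png',cv2.resize(i,(720,600),interpolation=cv2.INTER_CUBIC))"
```

```text
(455, 140) [ 0.6817 -0.3077  0.    ] [ 0.0739 -0.3155]
(455, 75) [ 0.8529 -0.3154  0.    ] [ 0.2406 -0.3552]
(475, 140) [ 0.6823 -0.3569  0.    ] [ 0.0653 -0.3639]
(512, 140) [ 0.6836 -0.4478  0.    ] [ 0.0494 -0.4535]
start b [ 0.0203 -0.2075] w [ 0.6087 -0.2117] corners [[0.525, -0.274], [0.712, -0.225], [0.505, -0.199], [0.692, -0.149]]
push dir w [-0.2564  0.9666]
tool x now [-0.9002 -0.4356] turn wanted tool-x->dw 4.521021556446409 delta [-0.4557  0.2187  0.106 ] q6 [-0.8319  0.3593  0.0112 -0.0003 -1.2241 -0.2881]
```

View pics/c1.png

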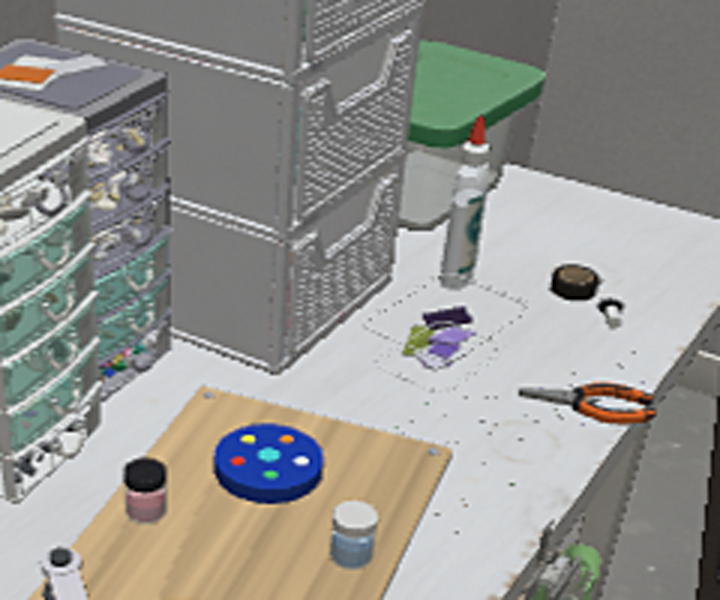

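The rows are not in the units I measure in: shifts go in shares of 50 cm and turns go in shares of pi rad. I convert before sending: -0.4557 m / 0.5 = -0.9114, 0.2187 m / 0.5 = 0.4374, -1.38 rad / 3.1416 = -0.4393.

>>> {"method": "nudge_tcp", "body": {"steps": [[0.05,[-0.07,0.034,0],-0.0318],[0.05,[-0.14,0.068,0.02],-0.0637],[0.05,[-0.21,0.1,0.04],-0.0955],[0.05,[-0.28,0.134,0.06],-0.1273],[0.05,[-0.35,0.168,0.08],-0.1592],[0.05,[-0.42,0.2,0.1],-0.191],[0.05,[-0.49,0.236,0.12],-0.2228],[0.05,[-0.56,0.268,0.13],-0.2546],[0.05,[-0.63,0.302,0.14],-0.2865],[0.05,[-0.7,0.336,0.16],-0.3183],[0.05,[-0.77,0.37,0.18],-0.3501],[0.05,[-0.84,0.4,0.2],-0.382],[0.05,[-0.89,0.426,0.212],-0.4138],[0.05,[-0.9114,0.4374,0.212],-0.4393],[0.05,[-0.9114,0.4374,0.212],-0.4393],[0.05,[-0.9114,0.4374,0.212],-0.4393]]}}

```text
t: 1.43
eef_pos: [0.6089, -0.2114, 0.1199]
ee_rot: [3.14, 0.0, -1.311]
force: [-0.5, -0.9, 0.3]
width: 0.0503
gripper_force: 0.0
```

Run:
```python
from h import *
np.set_printoptions(precision=4,suppress=True)
p,q,s=state();print(p,w2b(p),q.as_matrix()[:2],s['q'])
cv2.imwrite("pics/w1.png",arm.grab_frame("wrist")[:,:,::-1])
```

```text
[ 0.6089 -0.2114  0.1199] [ 0.0205 -0.2073] [[ 0.257  -0.9664 -0.0013]
 [-0.9664 -0.257   0.0001]] [-0.0321  0.3922 -0.1949 -0.0001 -0.985   0.2921]
```

View pics/w1.png

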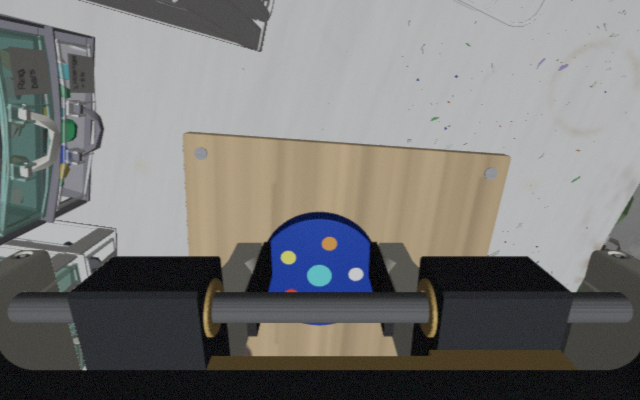

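Add to h.py:
```python
def wray(px,z):
    p=arm.camera_params("wrist");H=np.array(p['hand_eye']);t,q,s=state()
    d=q.apply(H[:3,:3]@[(px[0]-p['cx'])/p['fx'],(px[1]-p['cy'])/p['fy'],1]);o=t+q.apply(H[:3,3])
    return o+d*(z-o[2])/d[2]
def wpix(x):
    p=arm.camera_params("wrist");H=np.array(p['hand_eye']);t,q,s=state()
    c=H[:3,:3].T@(q.inv().apply(np.asarray(x)-t)-H[:3,3]);return p['fx']*c[0]/c[2]+p['cx'],p['fy']*c[1]/c[2]+p['cy']
```

Run:
```python
from h import *
for n,p,z in[("dot",(319,275),.03),("c-+",(184,133),.012),("c--",(508,156),.012)]: w=wray(p,z);print(n,w,w2b(w)*1e3)
print("tip px",wpix(state()[0]),arm.camera_params("wrist")['hand_eye'])
```

```text
dot [ 0.59297921 -0.15061245  0.03      ] [  16.27064742 -144.55164774]
c-+ [ 0.7225757  -0.23377679  0.012     ] [ 127.94281637 -250.57469188]
c-- [ 0.47352087 -0.28114494  0.012     ] [-125.57639652 -250.32708626]
tip px (np.float64(319.95888965233735), np.float64(258.3002601990715)) [[ 5.15981225e-04 -9.51004744e-01 -3.09175856e-01  8.43996768e-02]
 [ 9.99999867e-01  4.91052803e-04  1.58445782e-04 -6.09297492e-05]
 [ 1.13897986e-06 -3.09175896e-01  9.51004871e-01 -1.58244067e-01]
 [ 0.00000000e+00  0.00000000e+00  0.00000000e+00  1.00000000e+00]]
```

In the tool's units: 0.102 m / 0.5 = 0.204, -0.012 m / 0.5 = -0.024.

>>> {"method": "nudge_tcp", "body": {"steps": [[0.05,[0,0,0.07],0],[0.05,[0,0,0.14],0],[0.05,[0,0,0.19],0],[0.05,[0,0,0.204],0],[0.05,[0,0,0.204],0],[0.05,[-0.01,0,0.204],0],[0.05,[-0.024,0,0.204],0],[0.05,[-0.04,0,0.204],0],[0.05,[-0.06,0,0.204],0],[0.05,[-0.08,0,0.204],0],[0.05,[-0.1,0,0.204],0],[0.05,[-0.12,0,0.204],0],[0.05,[-0.14,0,0.204],0],[0.05,[-0.16,0,0.204],0],[0.05,[-0.174,0,0.204],0],[0.05,[-0.18,0,0.204],0],[0.05,[-0.18,0,0.204],0]]}}

```text
t: 2.9
eef_pos: [0.5856, -0.124, 0.0186]
ee_rot: [3.142, 0.0, -1.31]
force: [-0.4, -0.2, 0.3]
width: 0.0499
gripper_force: 0.2
```

Run:
```python
from h import *
np.set_printoptions(precision=4,suppress=True)
p,q,s=state();print(p,w2b(p),s['q'])
i=arm.grab_frame("top")[:,:,::-1][115:265,225:455]
cv2.imwrite("pics/t2.png",cv2.resize(i,(782,510),interpolation=cv2.INTER_CUBIC))
```

```text
[ 0.5856 -0.124   0.0186] [ 0.014  -0.1171] [ 0.1172  0.4433 -0.3977 -0.0006 -0.7299  0.1442]
```

View pics/t2.png

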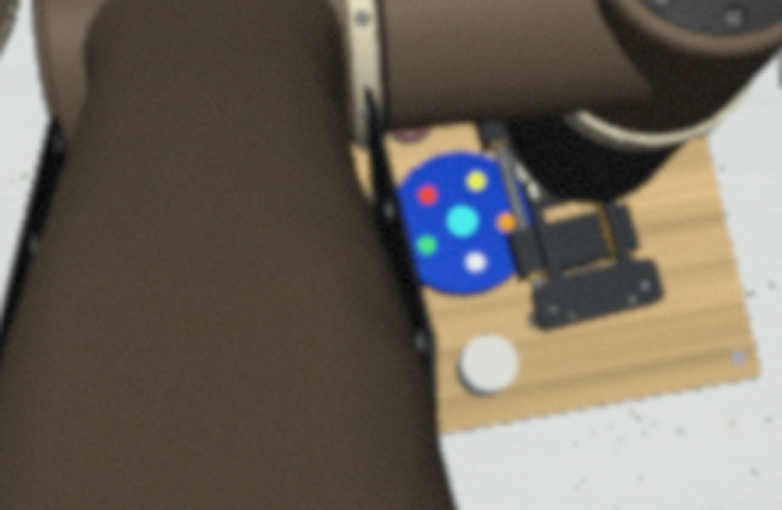

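Run:
```python
from h import *
b=w2b(ray(crop((462,221)),.03));print(b*1e3);p,q,s=state();print(w2b(p)*1e3)
for x in [(0,.08)]: print("tool delta so disc at nest (same offset)", q.inv().apply([*(b2w(x,F)-b2w(b,F)),0]))
```

```text
[ 10.39181525 -63.851786  ]
[  13.62982579 -117.28665674]
tool delta so disc at nest (same offset) [-1.44226570e-01  9.44774574e-05  1.17280222e-04]
```

In the tool's units: -0.14 m / 0.5 = -0.28, -0.139 m / 0.5 = -0.278.

>>> {"method": "nudge_tcp", "body": {"steps": [[0.05,[-0.01,0,0],0],[0.05,[-0.028,0,0],0],[0.05,[-0.05,0,0],0],[0.05,[-0.074,0,0],0],[0.05,[-0.098,0,0],0],[0.05,[-0.122,0,0],0],[0.05,[-0.146,0,0],0],[0.05,[-0.17,0,0],0],[0.05,[-0.194,0,0],0],[0.05,[-0.218,0,0],0],[0.05,[-0.24,0,0],0],[0.05,[-0.256,0,0],0],[0.05,[-0.268,0,0],0],[0.05,[-0.274,0,0],0],[0.05,[-0.278,0,0],0],[0.05,[-0.28,0,0],0],[0.05,[-0.28,0,0],0]]}}

```text
t: 4.37
eef_pos: [0.5499, 0.0101, 0.0186]
ee_rot: [-3.141, 0.0, -1.311]
force: [0.0, -0.2, -0.8]
width: 0.0501
gripper_force: 0.1
```

>>> {"method": "nudge_tcp", "body": {"steps": [[0.05,[-0.002,0,0],0],[0.05,[-0.004,0,0],0],[0.05,[-0.006,0,0],0],[0.05,[-0.008,0,0],0],[0.05,[-0.008,0,0],0]]}}

```text
t: 4.78
eef_pos: [0.5488, 0.014, 0.0186]
ee_rot: [-3.142, 0.0, -1.311]
force: [0.3, -2.6, 0.4]
width: 0.0497
gripper_force: 1.0
```

In the tool's units: -0.0015 m / 0.5 = -0.003, -0.001 m / 0.5 = -0.002.

>>> {"method": "nudge_tcp", "body": {"steps": [[0.05,[-0.001,0,0],0],[0.05,[-0.002,0,0],0],[0.05,[-0.003,0,0],0],[0.05,[-0.003,0,0],0]]}}

```text
t: 5.12
eef_pos: [0.5484, 0.0154, 0.0186]
ee_rot: [-3.142, -0.0, -1.311]
force: [0.2, -3.4, 0.3]
width: 0.0501
gripper_force: 1.1
```

>>> {"method": "nudge_tcp", "body": {"steps": [[0.05,[-0.001,0,0],0],[0.05,[-0.002,0,0],0],[0.05,[-0.003,0,0],0],[0.05,[-0.003,0,0],0]]}}

```text
t: 5.45
eef_pos: [0.5488, 0.0164, 0.0188]
ee_rot: [-3.141, -0.001, -1.31]
force: [4.1, -8.2, -2.0]
width: 0.0503
gripper_force: 3.8
```

In the tool's units: -0.002 m / 0.5 = -0.004, -0.001 m / 0.5 = -0.002.

>>> {"method": "nudge_tcp", "body": {"steps": [[0.05,[-0.002,0,0],0],[0.05,[-0.004,0,0],0],[0.05,[-0.004,0,0],0]]}}

```text
t: 5.7
eef_pos: [0.5489, 0.0171, 0.0191]
ee_rot: [-3.14, -0.003, -1.309]
force: [8.1, -17.2, -2.0]
width: 0.0498
gripper_force: 8.1
```

Run:
```python
from h import *
p,q,s=state();print(w2b(p)*1e3,s['force'])
for b in [(0,.08)]: print([wpix([*b2w(b,F),.03])])
i=arm.grab_frame("wrist")[:,:,::-1];cv2.imwrite("pics/w3.png",i)
```

```text
[ 4.51279232 28.44038347] [  8.1169435  -17.16902911  -2.00672036]
[(np.float64(321.31991447140484), np.float64(355.35301572618675))]
```

View pics/w3.png

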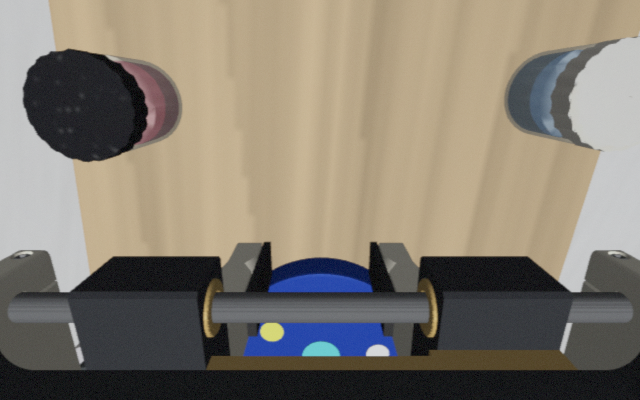

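In the tool's units: -0.001 m / 0.5 = -0.002, -0.0005 m / 0.5 = -0.001.

>>> {"method": "nudge_tcp", "body": {"steps": [[0.05,[0,-0.001,0],0],[0.05,[0,-0.002,0],0],[0.05,[0,-0.002,0],0]]}}

```text
t: 6.0
eef_pos: [0.5491, 0.017, 0.0188]
ee_rot: [3.141, -0.002, -1.31]
force: [5.5, -16.4, -0.4]
width: 0.0501
gripper_force: 7.8
```

>>> {"method": "nudge_tcp", "body": {"steps": [[0.05,[0,-0.0016,0],0],[0.05,[0,-0.0016,0],0],[0.05,[0.008,-0.0016,0],0],[0.05,[0.024,-0.0016,0],0],[0.05,[0.05,0,0],0],[0.05,[0.07,0,-0.02],0],[0.05,[0.08,0,-0.08],0],[0.05,[0.08,0,-0.16],0],[0.05,[0.08,0,-0.24],0],[0.05,[0.08,0,-0.3],0],[0.05,[0.08,0,-0.32],0],[0.05,[0.08,0,-0.32],0]]}}

```text
t: 7.0
eef_pos: [0.5607, -0.0197, 0.1822]
ee_rot: [-3.135, 0.0, -1.311]
force: [0.5, 0.1, -0.2]
width: 0.0502
gripper_force: 0.0
```

Run:
```python
from h import *
np.set_printoptions(precision=4,suppress=True)
p,q,s=state();print(p,w2b(p)*1e3,s['q'],delta([.4922,.2078,p[2]]))
a=arm.grab_frame("top")[:,:,::-1][115:265,225:385]
b=arm.grab_frame("wrist")[:,:,::-1]
c=np.vstack([cv2.resize(a,(320,300),interpolation=cv2.INTER_CUBIC),np.zeros((100,320,3),np.uint8)])
cv2.imwrite("pics/m4.png",cv2.resize(np.hstack([c,b]),(800,333)))
cv2.imwrite("pics/w4.png",b)
```

```text
[ 0.5607 -0.0197  0.1822] [ 9.1713 -9.876 ] [ 0.314   0.2024 -0.3114  0.0003 -1.0503 -0.054 ] [-0.2374  0.0077 -0.    ]
```

View pics/w4.png

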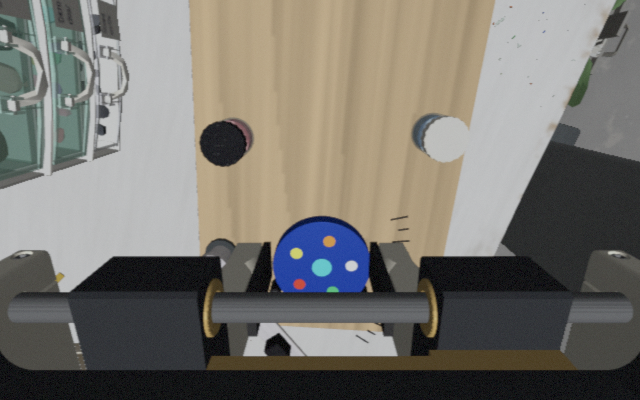

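Run:
```python
from h import *
for n,p,z in[("disc",(321,268),.03),("pink",(223,144),.06),("blue",(445,139),.06)]: print(n,w2b(wray(p,z))*1e3)
```

```text
disc [-0.41093891 80.3010977 ]
pink [ 88.05184568 -43.79709814]
blue [-90.16023738 -60.55183811]
```

In the tool's units: -0.2374 m / 0.5 = -0.4748, -0.225 m / 0.5 = -0.45, -0.614 rad / 3.1416 = -0.1954.

>>> {"method": "nudge_tcp", "body": {"steps": [[0.05,[-0.06,0.002,0],-0.0255],[0.05,[-0.12,0.004,0],-0.0509],[0.05,[-0.19,0.006,0],-0.0796],[0.05,[-0.26,0.008,0],-0.1082],[0.05,[-0.33,0.01,0],-0.1369],[0.05,[-0.4,0.012,0],-0.1655],[0.05,[-0.45,0.014,0],-0.1878],[0.05,[-0.4748,0.0154,0],-0.1954],[0.05,[-0.4748,0.0154,0],-0.1954],[0.05,[-0.4748,0.0154,0],-0.1954]]}}

```text
t: 7.93
eef_pos: [0.4896, 0.2076, 0.1772]
ee_rot: [3.139, 0.001, -0.697]
force: [-0.1, -0.9, 0.3]
width: 0.05
gripper_force: 0.0
```

Run:
```python
from h import *
np.set_printoptions(precision=4,suppress=True)
p,q,s=state();print(p,w2b(p)*1e3,s['q'],q.as_matrix()[:2])
cv2.imwrite("pics/w5.png",arm.grab_frame("wrist")[:,:,::-1])
a=.885
for r,z,n in((190,.092,"handle"),(210,.044,"ptr")): print(n,wpix([*b2w(np.array([105-r*np.cos(a),80+r*np.sin(a)])/1e3,F),z]))
```

```text
[0.4896 0.2076 0.1772] [-17.9721 226.7449] [ 0.7699  0.1648 -0.3719 -0.0003 -1.0368  0.1044] [[ 0.7669 -0.6417 -0.0021]
 [-0.6417 -0.7669 -0.0016]]
handle (np.float64(316.34132268665905), np.float64(202.96550100448454))
ptr (np.float64(316.836421734625), np.float64(206.6516959294269))
```

View pics/w5.png

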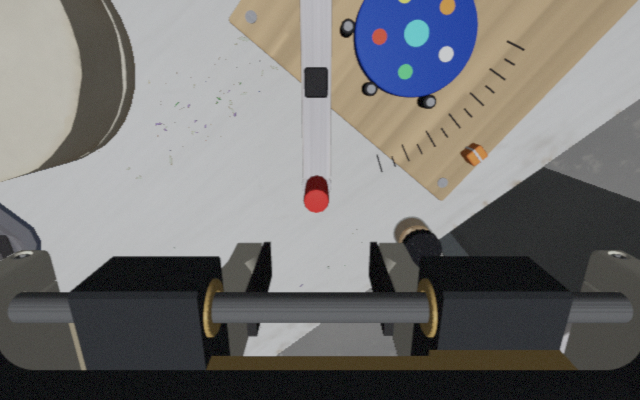

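Add to h.py:
```python
def ang(w): b=w2b(w);return np.arctan2(b[1]-.08,.105-b[0]),np.hypot(b[1]-.08,.105-b[0])
```

Run:
```python
from h import *
i=cv2.imread("pics/w5.png");h=cv2.cvtColor(i,cv2.COLOR_BGR2HSV)
sub=h[140:170,460:495]
o=cv2.inRange(sub,(5,120,80),(22,255,255))
ys,xs=np.nonzero(o);hull=cv2.convexHull(np.stack([xs,ys],1).astype(np.int32))
m=np.zeros_like(o);cv2.fillConvexPoly(m,hull,255)
wm=(m>0)&(sub[:,:,1]<110)&(sub[:,:,2]>140)
for r in range(4,28): print(''.join('W' if wm[r,c] else 'o' if o[r,c] else 'h' if m[r,c] else '.' for c in range(35)))
ys,xs=np.nonzero(wm)
for x,y in sorted(set(zip(xs,ys))): pass
P=[ang(wray((460+x,140+y),.030)) for x,y in zip(xs,ys)]
P=np.array(P);print(P.round(4).tolist(),P.mean(0),np.median(P,0))
ys,xs=np.nonzero(o);Q=np.array([ang(wray((460+x,140+y),.030)) for x,y in zip(xs,ys)]);print(Q.min(0),Q.max(0),Q.mean(0))
print("disc",w2b(wray((417,33),.03)),"handle",ang(wray((317,201),.092)))
```

```text
...........oooooooh................
.........hooooooooooo..............
........hooooooooooooo.............
.......hhhooooooooooooo............
.....hhhhhhhhooooooooooh...........
....hoooohhhhhWoooooooooW..........
...oooooooohhWWWooooooooo..........
..ooooooooooWWWWWooooooooo.........
.ooooooooooooWWWWWooooooooW........
.ohoooooooooooWWWWWoooooooo........
.oohoooooooooooWWWWoooooooo........
..oooooooooooooWWWWWooooooo........
..hoooooooooooooWWWWWoooooo........
...hoooooooooooooWWWWooooo.........
....ooooooooooooohWWWWooW..........
.....oooooooooooooWWWWWW...........
......oooooooooooooWWW.............
.......oooooooooooooW..............
........oooooooooooW...............
.........hoooooooo.................
...........oooooo..................
.............ooh...................
...................................
...................................
[[0.1627, 0.2137], [0.132, 0.2198], [0.1682, 0.2139], [0.165, 0.2145], [0.1619, 0.2151], [0.1737, 0.2141], [0.1705, 0.2146], [0.1674, 0.2152], [0.1642, 0.2158], [0.1611, 0.2164], [0.1728, 0.2154], [0.1697, 0.216], [0.1665, 0.2166], [0.1
[... 267 characters left out ...]
642, 0.2207], [0.1611, 0.2213], [0.1726, 0.2203], [0.1695, 0.2209], [0.1664, 0.2215], [0.1634, 0.2221], [0.1603, 0.2227], [0.1718, 0.2216], [0.1687, 0.2222], [0.1656, 0.2228], [0.1626, 0.2234], [0.171, 0.223], [0.1679, 0.2236], [0.1649, 0.2242], [0.1618, 0.2248], [0.1529, 0.2266], [0.1732, 0.2238], [0.1702, 0.2244], [0.1671, 0.225], [0.1641, 0.2256], [0.1611, 0.2262], [0.1581, 0.2268], [0.1724, 0.2252], [0.1694, 0.2258], [0.1663, 0.2264], [0.1716, 0.2266], [0.1768, 0.2267]] [0.16533384 0.22050733] [0.16643832 0.22027531]
[0.13324297 0.20799507] [0.21661343 0.22656605] [0.17539805 0.21721295]
disc [0.00015741 0.07887458] handle (np.float64(0.8823387516862867), np.float64(0.18844187113901611))
```

Run:
```python
from h import *
p,q,s=state();a=.8825
print(delta([*b2w([.105-.19*np.cos(a),.08+.19*np.sin(a)],F),.060]).round(4))
```

```text
[ 0.0009 -0.0023  0.1174]
```

In the tool's units: 0.117 m / 0.5 = 0.234, 0.1 m / 0.5 = 0.2.

>>> {"method": "nudge_tcp", "body": {"steps": [[0.05,[0.0018,-0.0046,0],0],[0.05,[0.0018,-0.0046,0.06],0],[0.05,[0.0018,-0.0046,0.13],0],[0.05,[0.0018,-0.0046,0.2],0],[0.05,[0.0018,-0.0046,0.234],0],[0.05,[0.0018,-0.0046,0.234],0],[0.024,[0.0018,-0.0046,0.234],0],[0.018,[0.0018,-0.0046,0.234],0],[0.018,[0.0018,-0.0046,0.234],0],[0.018,[0.0018,-0.0046,0.234],0],[0.018,[0.0018,-0.0046,0.234],0]], "grip_force": 5}}

```text
t: 8.9
eef_pos: [0.4931, 0.2095, 0.0628]
ee_rot: [-3.139, -0.0, -0.697]
force: [-0.5, -0.5, 0.2]
width: 0.0223
gripper_force: 0.0
```

Run:
```python
from h import *
p,q,s=state();print(w2b(p)*1e3,ang(p),s['width'])
a0=.8825
f=lambda a:b2w([.105-.19*np.cos(a),.08+.19*np.sin(a)],F)
for k in range(1,11):
    a=a0-.0715*k;d=q.inv().apply([*(f(a)-f(a0)),0]);print(round(a,3),d.round(4)[:2].tolist(),round(-.0715*k,3))
```

```text
[-14.24303935 227.90836804] (np.float64(0.892289128736414), np.float64(0.18998891486169703)) 0.022281343439207395
0.811 [0.0005, 0.0136] -0.071
0.739 [0.002, 0.0271] -0.143
0.668 [0.0045, 0.0404] -0.214
0.597 [0.0079, 0.0536] -0.286
0.525 [0.0122, 0.0664] -0.357
0.454 [0.0175, 0.079] -0.429
0.382 [0.0236, 0.0911] -0.5
0.31 [0.0306, 0.1027] -0.572
0.239 [0.0384, 0.1139] -0.643
0.167 [0.0469, 0.1244] -0.715
```

In the tool's units: 0.1193 m / 0.5 = 0.2386, 0.1139 m / 0.5 = 0.2278, -0.68 rad / 3.1416 = -0.2165.

>>> {"method": "nudge_tcp", "body": {"steps": [[0.016,[0,0,0],0],[0.016,[0,0,0],0],[0.016,[0,0,0],0],[0.016,[0.001,0.0272,0],-0.0226],[0.016,[0.004,0.0542,0],-0.0455],[0.016,[0.009,0.0808,0],-0.0681],[0.016,[0.0158,0.1072,0],-0.091],[0.016,[0.0244,0.1328,0],-0.1136],[0.016,[0.035,0.158,0],-0.1366],[0.016,[0.0472,0.1822,0],-0.1592],[0.016,[0.0612,0.2054,0],-0.1821],[0.016,[0.0768,0.2278,0],-0.2047],[0.016,[0.0854,0.2386,0],-0.2165],[0.016,[0.0854,0.2386,0],-0.2165],[0.016,[0.0854,0.2386,0],-0.2165]]}}

```text
t: 10.15
eef_pos: [0.4486, 0.0896, 0.0623]
ee_rot: [-3.142, -0.0, -0.017]
force: [-2.6, -1.2, 7.8]
width: 0.02
gripper_force: 5.0
```

Run:
```python
from h import *
p,q,s=state();print(w2b(p)*1e3,ang(p),s['width'],p,q.as_matrix()[:2].round(3).tolist())
i=arm.grab_frame("wrist")[:,:,::-1];cv2.imwrite("pics/w6.png",i)
print("tab px",wpix([*b2w([.105-.22*np.cos(.167),.08+.22*np.sin(.167)],F),.03]),"ptr px",wpix([*b2w([.105-.21*np.cos(.2),.08+.21*np.sin(.2)],F),.044]))
```

```text
[-80.4134708  118.53187909] (np.float64(0.20489948943365532), np.float64(0.18937492141555465)) 0.020025820590170454 [0.44860785 0.08963257 0.0622976 ] [[1.0, -0.017, 0.0], [-0.017, -1.0, 0.0]]
tab px (np.float64(333.20683241844006), np.float64(277.0977706673707)) ptr px (np.float64(321.81154721022375), np.float64(274.9998760498214))
```

In the tool's units: 0.0072 m / 0.5 = 0.0144, 0.0001 m / 0.5 = 0.0002, -0.038 rad / 3.1416 = -0.0121.

>>> {"method": "nudge_tcp", "body": {"steps": [[0.016,[0,0.0072,0],-0.006],[0.016,[0.0002,0.0144,0],-0.0121],[0.016,[0.0002,0.0144,0],-0.0121],[0.016,[0.0002,0.0144,0],-0.0121]]}}

```text
t: 10.53
eef_pos: [0.4487, 0.0828, 0.0622]
ee_rot: [-3.142, -0.0, 0.022]
force: [-3.0, -1.0, 6.3]
width: 0.0197
gripper_force: 5.0
```

Run:
```python
from h import *
p,q,s=state();print(ang(p),s['force'])
```

```text
(np.float64(0.1687002392864215), np.float64(0.18934152760590955)) [-2.96285676 -0.95508626  6.33420988]
```

>>> {"method": "nudge_tcp", "body": {"steps": [[0.03,[0,0,0],0],[0.05,[0,0,0],0],[0.05,[0,0,0],0],[0.05,[0,0,0],0],[0.05,[0,0,-0.06],0],[0.05,[0,0,-0.13],0],[0.05,[0,0,-0.2],0],[0.05,[0,0,-0.234],0],[0.05,[0,0,-0.234],0],[0.05,[0,0,-0.234],0]]}}

```text
t: 11.37
eef_pos: [0.449, 0.0834, 0.1795]
ee_rot: [-3.14, -0.002, 0.021]
force: [-0.4, 0.1, -0.6]
width: 0.0501
gripper_force: 0.0
```

Run:
```python
from h import *
i=arm.grab_frame("wrist")[:,:,::-1];cv2.imwrite("pics/w7.png",i)
for n,r,z,a in(("handle",.19,.092,.167),("ptr",.21,.044,.167),("tab",.22,.03,.167)): print(n,wpix([*b2w([.105-r*np.cos(a),.08+r*np.sin(a)],F),z]))
p=wpix([*b2w([.105-.21*np.cos(.167),.08+.21*np.sin(.167)],F),.03])
x,y=int(p[0]),int(p[1]);c=cv2.resize(i[y-50:y+50,x-65:x+65],(780,600),interpolation=cv2.INTER_CUBIC);print("crop origin",x-65,y-50);cv2.imwrite("pics/c7.png",c)
```

```text
handle (np.float64(320.53731197387935), np.float64(204.06705148473299))
ptr (np.float64(320.4463629680275), np.float64(207.56522383030713))
tab (np.float64(320.4249560597458), np.float64(212.4803748588969))
crop origin 255 152
```

View pics/c7.png

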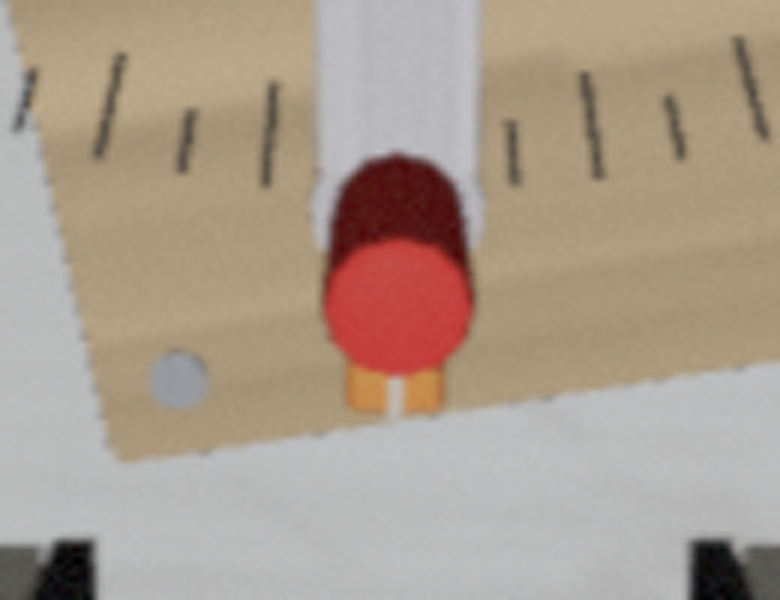

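Run:
```python
from h import *
print("line",ang(wray((255+396.5/6-.5,152+392/6-.5),.03)),"handle",ang(wray((255+399/6-.5,152+305/6-.5),.092)))
i=cv2.imread("pics/w7.png");h=cv2.cvtColor(i,cv2.COLOR_BGR2HSV);m=cv2.inRange(h,(105,150,90),(125,255,255))
ys,xs=np.nonzero(m[:200,150:520]);print(len(xs),xs.min()+150,xs.max()+150,ys.min(),ys.max())
pts=np.array([w2b(wray((x+150,y),.03)) for x,y in zip(xs[::5],ys[::5])],np.float32)*1e3
print(cv2.minEnclosingCircle(pts))
t=arm.grab_frame("top")[:,:,::-1];h=cv2.cvtColor(t,cv2.COLOR_BGR2HSV);m=cv2.inRange(h,(105,150,60),(125,255,255))[115:265,225:455];print("top blue",m.sum()/255)
```

```text
line (np.float64(0.16632154766533588), np.float64(0.22445518910259135)) handle (np.float64(0.16514965440035534), np.float64(0.18861563104617712))
6386 284 398 21 142
((-0.39806532859802246, 80.08028411865234), 48.87900924682617)
top blue 119.0
```

```bash
python3 -c "
from station import arm
print(arm.job_done())"
```

```text
the job is handed in; nothing more can be done
None
```

The job is handed in: the roundel sits within about 0.5 mm of the nest centre, pressed up to the pins, and the handle, which carries the pointer, lines up with the tab's white line to about 0.001 rad. The pointer tip itself was hidden under the handle. The jars had not moved when checked after the push, and nothing went near the tab.

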